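Power module from the railed shelf into the test fixture

ROBOT

A 6-joint arm with a two-finger parallel gripper is mounted at the origin on the work surface. World frame = base frame: x ahead of the robot, y to its left, z up, the work surface at z = 0. Lengths are in m, angles in rad, forces in N, time in s.
With the tool pointing down it reaches from about 0.35 to 0.925 m from the base axis. Payload 6.4 kg.
Tool frame: the origin (TCP) lies at the very end of the fingers, on their centre line; the grasp point (between the pads) lies 19 mm behind it (bot.grasp_offset is the z of the grasp point in the tool frame, in m); z points along the fingers, y is the line along which they close (so a half turn about z gives the same grasp; the last joint's range is limited). The gripper opens to 94 mm and grips with 3 to 60 N. Pads are 16 mm wide; open, the fingers measure 119 mm over their backs; the gripper's body (75 mm by 177 mm) begins 78 mm behind the grasp point.
Start: joints at [-1.4, 0.245, 1.558, -0, 1.339, -0.174], TCP at [0.22, -0.612, 0.176] pointing down, gripper open.
Joint ranges: [-3.13, 3.13], [-1.02, 2.26], [0.13, 2.54], [-0.95, 4.09], [0.21, 2.88], [-2.74, 2.74]. Speed limits (rad/s): [2.57, 2.57, 3.14, 3.14, 3.14, 3.14].

INTERFACE

Orientations are given as a unit quaternion [x, y, z, w].
In Python, from bench import readout, camera, get_calibration, finish_job, nets, bot gives the robot as it stands. The module is installed in compiled form; this text tells all that it offers.
- The arm moves only by the tool play_rows, never from a script. Its argument "plan" is a list of rows, each a list of 5 numbers: the shift along the tool's x, y, z in m, then the turn about the tool's z in units of 8 degrees (1.0 is 8 degrees), then the opening, from -1 (shut) to 1 (fully open). In form: [[x, y, z, spin, fingers], ...]. A call has 1 to 12 rows; each row shifts and turns the commanded pose from where the row before left it, along the tool's axes as they then stand; what a row does not reach is not made up. A row lasts 1/10 s, in which the tool goes at most 50 mm and 8.59 degrees, less where a joint would pass 70% of its speed; a pose out of reach is approached as far as the arm can. A call is refused whole if a number of a shift passes 0.05 or a number of a turn 1, either way. A call with a gripper value outside its range is refused whole. The fingers move at their own pace and stop on an object; "force" is the grip in N (left out, the last holds). Time passes only in rows, so rows that do not move let the fingers close. It gives the time, the measured TCP pose, the force, the opening and the grip force at its end, in the units of the state.
- readout.state(): the state, without advancing time (a new reading comes with each control period).
- camera(name): name is "scene" or "top"; returns the picture (400x640x3 uint8, blue, green, red); there is no depth.
- get_calibration(name): a dict with "fx", "fy", "cx", "cy" (pixels), "k1" (the pictures are not rectified: a ray, as slopes to the right and down, at radius r is drawn at 1 + k1 r^2 times it, then the intrinsics apply), "extrinsics" (4x4, takes a point from camera to world coordinates). Camera axes: x right, y down, z forward; pixel columns grow to the right and rows downward; lengths in m; the calibration is good to about 2 mm. A picture is of the moment at which its call begins. get_calibration takes no time and is no camera call.
- finish_job(): hands the job in; it is judged then, once.
Trained networks look in the newest picture that a camera, given by its name, has taken for a name from the list of things; names that differ only in an ending like _2 or _b are one class to them, and where a whole thing is asked for, a point or a joint stands for the part that bears it (a point fixed in the world has none). Each returns a list of dicts, best first, with "conf" (0 to 1); they miss things now and then, are a little off and sometimes report something else, mostly with a low value. They report only what shows in the picture. A call takes as long as a camera call. They do not tell look-alikes from the thing itself.
- nets.outline_of(label, camera): "region" (400x640 bool, what is visible of it) and "box" ([left, top, width, height] in pixels, round what is visible of it).
- nets.mark_of(label, camera): "location" ([column, row] in pixels: a listed point, or the origin of a listed thing).
The state is a dict: "time_s": time; "joint_positions": joint angles; "joint_velocities": joint speeds; "tau": joint torques, N m; "tool_pos": TCP position; "tool_rot": TCP orientation; "force": force on the tool from outside, world axes, zero at the start; "wrist_torque": the same for the moment, N m; "grip_width": opening from 0.0 (shut) to 1.0 (fully open); "finger_force": force on a finger pad.
Only numpy, scipy, OpenCV 4.12 (cv2) and the standard library are available. Lean on these libraries where they do the work, as an engineer would, in place of code of your own. Each camera call takes 0.05 s, during which the arm holds its last target. There are 200 camera calls.

TASK

Take the power module with the ribbed top off the shelf: lift it over the front rail without knocking the other two units, and draw it out. Stand it upright on the bench and let go, take it again by its two ends, and lower it between the cheeks of the test fixture until it sits on the nest floor. Then swing the fixture's lid over and press it down until the latch snaps in.

Things in the scene. Friction and masses are not known exactly. Their poses are not given: they have to be found in the camera images.
- module_mid (a point): Power module, the thing to move: plain aluminium block with five ribs along its top (the only ribbed one), 60 mm long (x) x 36 thick (y) x 60 tall with its 7 mm ribs, about 0.25 kg. The point is its centre, 30 mm above its underside; z up; turned half round it is the same. Starts upright in any of three places on the shelf, its length roughly along the shelf's x.
- unit_flat_mid (a point): Bystander on the shelf: same aluminium block, 60 x 36 x 60 mm, but with a flat top bearing a thin dark disc. The point is its centre, 30 mm up.
- unit_low_mid (a point): Bystander on the shelf: lower aluminium block 60 x 36 x 42 mm with two round cans (24 mm wide, 12 mm tall) on top. The point is its centre, 27 mm above its underside.
- rack_floor (a point): Fixed grey shelf rack: middle of the shelf's floor, 100 mm above the bench. x points to its rear, away from the open front; y to its left along the 346 mm length; z up. Three units stand on it about 95 mm apart along y (59 mm free between them). End walls (y = +-169 mm) rise above the floor only behind x = +15 mm. The bench between rack and fixture (world 0.55, 0.01) is clear.
- rail_top (a point): Middle of the top edge of the shelf's front retaining rail: a steel strip 4 mm thick along the whole front, 56 mm in front of the shelf's middle, its top 26 mm above the shelf floor. Same axes as rack_floor.
- board_edge (a point): Middle of the lower front edge of the rack's upper board, 12 mm behind the shelf's middle, 110 mm above its floor; 8 mm thick, clear plastic, two 22 mm stock boxes on it. It overhangs the rear 18 mm or so of each unit, 50 mm above a 60 mm tall one. An upright gripper fouls it; one leaning back 25 to 40 degrees to the open front can take a unit's front 40 mm. Axes as rack_floor.
- nest (a point): Test fixture, fixed: middle of the nest floor, 30 mm above the bench; z up. The module goes in upright, its length along this x (either way round), underside on the floor. The ends (+-x) are open for fingers but for end lips 10 mm tall, inner faces 66 mm apart, outer 78 mm. Base plate 150 (x) x 230 (y) x 20 mm. Lid hinge on the -y side, latch strike on the +y side.
- cheeks (a point): Point midway between the nest's two upright cheeks, level with their flared mouths, 56 mm above the nest floor. Cheeks: 50 mm long in x, inner faces 41 mm apart (nest y = +-20.5 mm), beside the module's long faces: no room for fingers there. Axes as nest.
- strike (a point): Middle of the horizontal 8 mm keeper bar on the strike post, 88 mm to the nest's +y side, 79.5 mm above the nest floor; the post's ears reach 89 mm above that floor. The lid's tongue snaps under this bar. Axes as nest.
- lid (a joint): Angle of the lid, rad: 0 shut and level, 1.95 fully open, leaning back to -y. White 100 (x) x 160 mm frame, 8 mm thick, 0.25 kg. Stiff, it stays put near upright (1.57); tipped below about 1.0 it sinks by itself in about 1 to 2 s and rests on the latch, not engaged, at about 0.1 rad. Pressing the pad with about 7 to 12 N makes the bevelled tongue ride over the bar and snap in: then below 0.02.
- lid_hinge (a point): A point on the lid's hinge axis, 70 mm above the nest floor, 85 mm to the -y side of the nest; the axis runs along the nest's x. Its frame turns with the lid: y points from the hinge to the lid's free edge (165 mm away), z out of the lid's outer face.
- lid_pad (a point): Middle of the black rubber press pad (36 x 20 mm) on the lid's outer face near its free edge, 149 mm from the hinge axis along the lid and 10 mm above the hinge plane. On top when the lid is shut.
- latch (a joint): How far the lid's spring latch tongue is pushed in, m: 0 fully out, 0.011 fully in; 0 again once it has snapped under the keeper bar.
Things that resemble listed ones, but are neither listed nor needed, are in the scene too. Leave any blue or purple look-alike of the part that bears module_mid alone.

How it is judged:
By the outcome, as a careful person would: the job done as asked, in the order asked, and still so for the second after the job is handed in, with the robot touching nothing.
It also fails if it takes over 72 s, if anything falls off the work surface, if the arm or the gripper's body presses on something with over 40 N, if the wrist force passes 120 N, or if a joint passes its speed limit or range.

## Working session

There is one attempt and no reset: what is moved stays moved. The work goes in short steps, Python scripts to look and compute and a tool call to move; the robot and the scene stay as the last step left them, time stands still between calls to the robot, and variables do not carry over. Pictures are saved under pics/ and viewed, at most 13 in all, crops included, and the job is handed in when it is done.

Besides the shell and the picture viewer there is one more tool, called after "Emit:" as name(argument=value, ...), one argument or row to a line, values as JSON. play_rows: Moves the arm, as the interface text tells. Its arguments: {"type":"object","properties":{"plan":{"type":"array"},"force":{"type":"number"}},"required":["plan"]}

```bash
mkdir -p pics; ls; cat > h.py <<'E'
import numpy as np, cv2
from bench import readout, camera, get_calibration, nets, bot
from scipy.spatial.transform import Rotation as R
def cal(n):
    c=get_calibration(n); return c,np.array(c["extrinsics"])
def ray(n,p):
    c,E=cal(n); d=np.array([(p[0]-c["cx"])/c["fx"],(p[1]-c["cy"])/c["fy"]]); u=d.copy()
    for _ in range(20): u=d/(1+c["k1"]*(u@u))
    v=E[:3,:3]@np.array([u[0],u[1],1]); return E[:3,3],v/np.linalg.norm(v)
def atz(n,p,z):
    o,v=ray(n,p); return o+v*(z-o[2])/v[2]
def proj(n,P):
    c,E=cal(n); q=E[:3,:3].T@(np.array(P)-E[:3,3]); u=q[:2]/q[2]; u=u*(1+c["k1"]*(u@u))
    return np.array([u[0]*c["fx"]+c["cx"],u[1]*c["fy"]+c["cy"]])
def tri(obs):
    A=np.zeros((3,3));b=np.zeros(3)
    for n,p in obs:
        o,v=ray(n,p);M=np.eye(3)-np.outer(v,v);A+=M;b+=M@o
    X=np.linalg.solve(A,b); return X,[np.round(proj(n,X)-p,1).tolist() for n,p in obs]
E
cat > a.py <<'E'
from h import *
for n in("scene","top"):
    cv2.imwrite(f"pics/{n}0.png",camera(n)); print(n,np.round(cal(n)[1],3).tolist(),get_calibration(n)["fx"])
    for l in "module_mid unit_flat_mid unit_low_mid rack_floor rail_top board_edge nest cheeks strike lid_hinge lid_pad".split():
        print(l,[(round(d["conf"],2),np.round(d["location"],1).tolist()) for d in nets.mark_of(l,n)])
s=readout.state();print(s["time_s"],s["tool_pos"],s["tool_rot"],s["force"],s["grip_width"],bot.grasp_offset,dir(bot))
E
python3 a.py
```

```text
pics
scene [[0.648, 0.461, -0.606, 1.126], [0.762, -0.389, 0.518, -0.445], [0.003, -0.797, -0.603, 0.692], [0.0, 0.0, 0.0, 1.0]] 373.2366568946605
module_mid [(0.86, [358.5, 178.9]), (0.59, [456.7, 201.9]), (0.54, [374.5, 159.4]), (0.47, [407.9, 158.8])]
unit_flat_mid [(0.52, [400.0, 174.6]), (0.42, [392.7, 190.7])]
unit_low_mid [(0.6, [392.3, 191.8])]
rack_floor [(0.62, [399.1, 179.9]), (0.41, [186.8, 265.0])]
rail_top [(0.75, [379.5, 168.4])]
board_edge [(0.69, [414.1, 149.5])]
nest [(0.93, [218.1, 266.1]), (0.74, [408.7, 156.2])]
cheeks [(0.62, [219.0, 250.8])]
strike [(0.81, [248.9, 222.3])]
lid_hinge [(0.71, [186.7, 265.4])]
lid_pad [(0.79, [150.5, 220.1])]
top [[-0.029, -0.996, 0.089, 0.466], [-1.0, 0.028, -0.01, 0.051], [0.007, -0.089, -0.996, 1.244], [0.0, 0.0, 0.0, 1.0]] 399.3265681619813
module_mid [(0.91, [193.9, 258.5]), (0.84, [195.4, 203.3]), (0.68, [192.0, 150.3]), (0.65, [229.3, 247.2]), (0.39, [437.4, 211.5])]
unit_flat_mid [(0.76, [228.1, 184.4]), (0.72, [407.9, 219.1])]
unit_low_mid [(0.69, [252.0, 166.1])]
rack_floor [(0.77, [228.9, 187.3])]
rail_top [(0.98, [237.8, 201.8])]
board_edge [(0.67, [219.3, 174.6]), (0.63, [235.8, 201.6])]
nest [(0.6, [402.0, 218.4]), (0.55, [195.5, 201.4])]
cheeks [(0.89, [405.5, 216.8])]
strike [(0.86, [377.0, 221.1]), (0.32, [436.7, 212.3])]
lid_hinge [(0.94, [434.9, 214.5])]
lid_pad [(0.64, [466.0, 208.2])]
1.2 [ 0.21969747 -0.6117544   0.17624918] [ 9.85177549e-01  1.71537738e-01 -1.74468958e-05 -1.67891152e-05] [0.0924743  0.39460076 0.28513273] 1.0035849759701774 -0.0188 ['PlanningError', '__class__', '__delattr__', '__dict__', '__dir__', '__doc__', '__eq__', '__format__', '__ge__', '__getattribute__', '__getstate__', '__gt__', '__hash__', '__init__', '__init_subclass__', '__le__', '__lt__', '__module__', '__ne__', '__new__', '__reduce__', '__reduce_ex__', '__repr__', '__setattr__', '__sizeof__', '__str__', '__subclasshook__', '__weakref__', 'grasp_offset']
```

View pictures.

View pics/scene0.png

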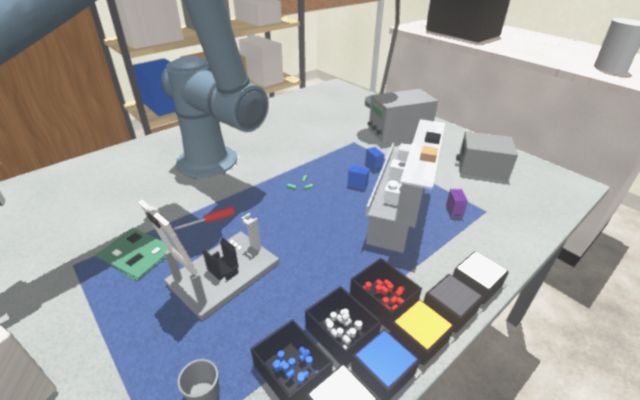

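View pics/top0.png

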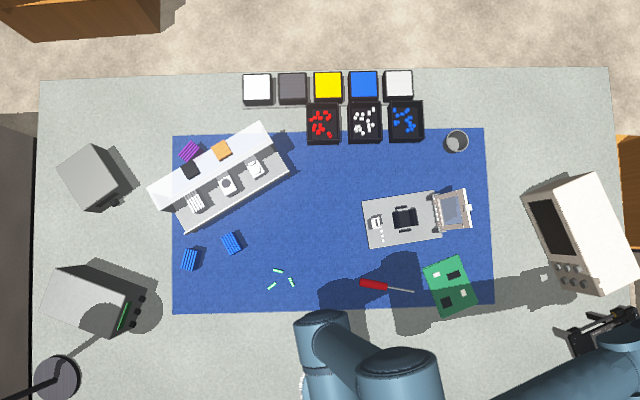

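```bash
python3 - <<'E'
import cv2,numpy as np
t=cv2.imread("pics/top0.png")[110:245,140:300]; s=cv2.imread("pics/scene0.png")[110:255,355:475]
a=cv2.resize(t,None,fx=2.6,fy=2.6,interpolation=3); a=cv2.resize(t,(430,363),interpolation=3); b=cv2.resize(s,(360,435),interpolation=3)
o=np.zeros((435,790,3),np.uint8);o[:363,:430]=a;o[:,430:]=b;cv2.imwrite("pics/crop1.png",o)
t=cv2.imread("pics/top0.png")[175:260,350:485]; s=cv2.imread("pics/scene0.png")[190:320,130:290]
a=cv2.resize(t,(405,255),interpolation=3); b=cv2.resize(s,(390,317),interpolation=3)
o=np.zeros((317,795,3),np.uint8);o[:255,:405]=a;o[:,405:]=b;cv2.imwrite("pics/crop2.png",o)
E
```

```text
(no output)
```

View pics/crop1.png

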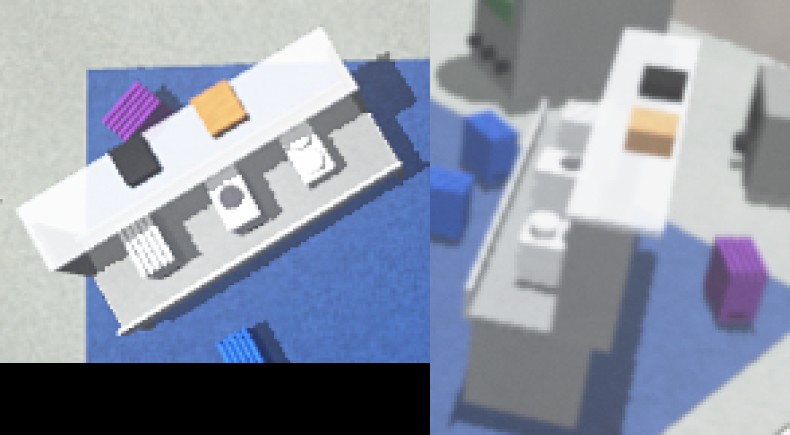

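View pics/crop2.png

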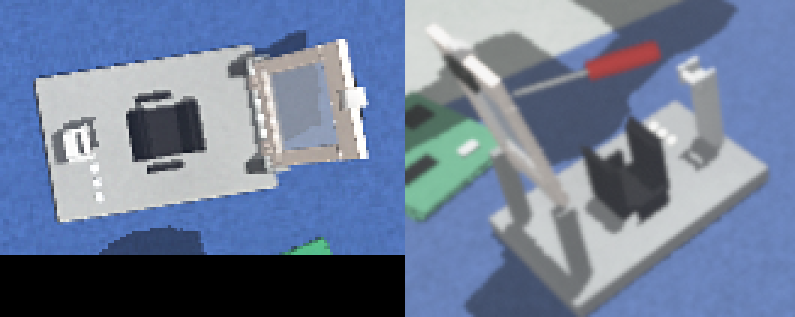

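```bash
python3 - <<'E'
from h import *
f=lambda x:np.round(x,4).tolist()
for l,s,t in [("rail",(379.5,168.4),(237.8,201.8)),("cheeks",(219,250.8),(405.5,216.8)),("nest",(218.1,266.1),(402,218.4)),("strike",(248.9,222.3),(377,221.1)),("hinge",(186.7,265.4),(434.9,214.5)),("pad",(150.5,220.1),(466,208.2)),("floor",(399.1,179.9),(228.9,187.3)),("board",(414.1,149.5),(219.3,174.6))]:
    X,e=tri([("scene",s),("top",t)]);print(l,f(X),e)
print("rail z.126",f(atz("top",(237.8,201.8),.126)))
a,b=[atz("top",p,.126) for p in((184.7,232.8),(288.8,170.7))];print("rail ends",f(a),f(b),f((a+b)/2),np.linalg.norm(a-b),np.degrees(np.arctan2(*(a-b)[:2][::-1])))
C=[atz("top",p,.02) for p in((361.7,201),(433,190),(442.7,237.3),(369.3,249))];print("base",[f(c) for c in C],f(np.mean(C,0)))
for i,j in((1,0),(2,3)):d=C[j]-C[i];print(np.degrees(np.arctan2(d[1],d[0])),np.linalg.norm(d))
img=cv2.imread("pics/top0.png")
# base plate / module detail crop
c=img[180:225,170:230];cv2.imwrite("pics/crop3.png",cv2.resize(c,(780,585),interpolation=2))
E
```

```text
rail [0.5677, 0.2651, 0.1333] [[0.3, -0.0], [0.2, 0.2]]
cheeks [0.5143, -0.2154, 0.0786] [[0.8, 0.0], [0.5, 0.3]]
nest [0.5099, -0.2198, 0.0269] [[2.5, -0.0], [1.7, 0.9]]
strike [0.5037, -0.1253, 0.1087] [[0.2, -0.0], [0.2, 0.1]]
hinge [0.5189, -0.2974, 0.09] [[-0.2, -0.0], [-0.1, -0.1]]
pad [0.5244, -0.3351, 0.2428] [[1.6, 0.1], [1.1, 0.4]]
floor [0.6142, 0.2973, 0.1044] [[-0.4, 0.0], [-0.3, -0.3]]
board [0.6377, 0.302, 0.2097] [[-1.8, 0.3], [-1.2, -1.3]]
rail z.126 [0.5689, 0.2671, 0.126]
rail ends [0.486, 0.4175, 0.126] [0.6531, 0.1217, 0.126] [0.5696, 0.2696, 0.126] 0.33976353868540937 119.47244154240369
base [[0.5703, -0.0939, 0.02], [0.5982, -0.3171, 0.02], [0.4511, -0.3394, 0.02], [0.4226, -0.1115, 0.02]] [0.5105, -0.2155, 0.02]
97.12977728714112 0.2249974631799451
97.12669425674724 0.22967633080656855
```

View pics/crop3.png

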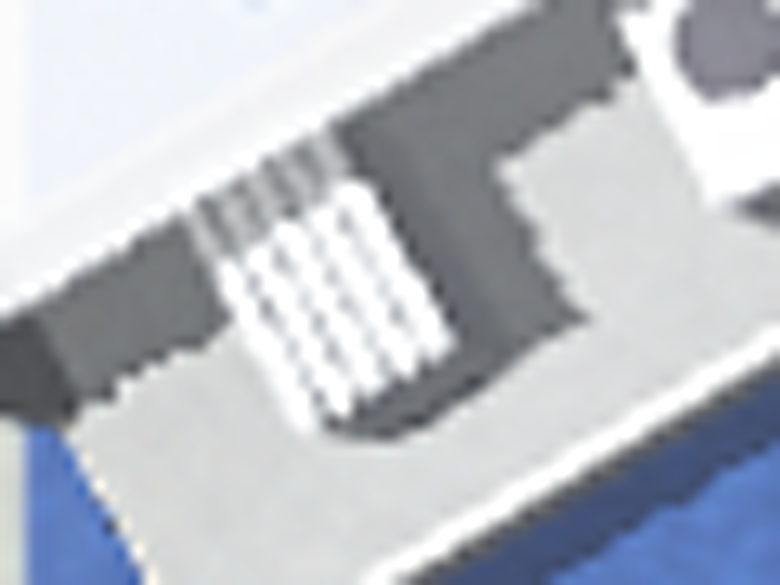

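```bash
python3 - <<'E'
from h import *
f=lambda x:np.round(x,4).tolist()
px=lambda u,v:((u+.5)/13-.5+170,(v+.5)/13-.5+180)
FL,FR,BL,BR=[atz("top",px(*p),.16) for p in((305,437),(455,350),(195,212),(340,127))]
print(f(FL),f(FR),f(BL),f(BR))
ang=lambda d:np.degrees(np.arctan2(d[1],d[0]))
print("width",np.linalg.norm(FL-FR),ang(FL-FR),ang(BL-FL),ang(BR-FR))
th=np.radians(29.5);ux=np.array([np.cos(th),np.sin(th),0]);uy=np.array([-ux[1],ux[0],0])
rail=np.array([.5692,.2685,.126]);org=rail+.056*ux
for P in(FL,FR,BL,BR):print(np.round([(P-org)@ux,(P-org)@uy],4))
be=org+.012*ux+np.array([0,0,.084]);print("org",f(org),"board edge px",f(proj("top",be)),f(proj("top",be+.1*uy)))
# boxes on board front edges (z .218): black box crop1 (140,183), orange(240,130) crop
for u,v in((112,158),(135,185),(158,175),(215,137),(247,122)):
    P=atz("top",((u+.5)/2.6875-.5+140,(v+.5)/2.6875-.5+110),.23);print("box",np.round([(P-org)@ux,(P-org)@uy],3))
E
```

```text
[0.5382, 0.3835, 0.16] [0.5556, 0.3517, 0.16] [0.5863, 0.4067, 0.16] [0.6034, 0.3759, 0.16]
width 0.03620050886386279 118.73949899022863 25.832544645158748 26.86914760399032
[-0.0264  0.1153]
[-0.0269  0.0791]
[0.027  0.1119]
[0.0267 0.0767]
org [0.6179, 0.2961, 0.126] board edge px [218.062, 176.7876] [185.0306, 196.4458]
box [0.075 0.068]
box [0.041 0.062]
box [0.038 0.038]
box [ 0.041 -0.027]
box [ 0.038 -0.061]
```

Candidates for the module in the top picture: the ribbed aluminium unit at (195,203), the flat-topped one at (228,184), the low one with cans at (254,168), two blue look-alikes at (190,258) and (231,243), and a purple one at (189,151). The crop shows five ribs on the bare aluminium unit at (195,203), so that is the one I'll take. It measures 36 mm wide, with a yaw of about 27.5°.

Emit:
play_rows(
  plan=[
    [0,0,-0.03,-0.97,0.4],
    [0.035,-0.03,-0.007,0,0.4],
    [0.035,-0.03,-0.007,0,0.4],
    [0.035,-0.03,-0.007,0,0.4],
    [0.035,-0.03,-0.007,0,0.4],
    [0.035,-0.03,-0.007,0,0.4],
    [0.035,-0.03,-0.007,0,0.4],
    [0.035,-0.03,-0.007,0,0.4],
    [0.035,-0.03,-0.007,0,0.4],
    [0.035,-0.03,-0.007,0,0.4],
    [0.035,-0.03,-0.007,0,0.4],
    [0.035,-0.03,-0.007,0,0.4],
  ],
  force=40,
)

```text
time_s: 2.4
tool_pos: [0.409, -0.1394, 0.2839]
tool_rot: [0.971, 0.238, 0.0, 0.0]
force: [1.1, 0.7, -0.2]
grip_width: 0.704
finger_force: 0.0
```

```bash
cat > to.py <<'E'
import sys
from h import *
s=readout.state();Rm=R.from_quat(s["tool_rot"]).as_matrix();p=np.array(s["tool_pos"])
y=np.degrees(np.arctan2(Rm[1,0],Rm[0,0]))
print("t",round(s["time_s"],2),"p",np.round(p,4),"yaw",round(y,2),"zaxis",np.round(Rm[:,2],3),"F",np.round(s["force"],1),"w",round(s["grip_width"]*94,1),"ff",s["finger_force"])
print("q",np.round(np.degrees(s["joint_positions"])))
if len(sys.argv)>1:
    t=np.array([float(a) for a in sys.argv[1:4]]);ty=float(sys.argv[4]) if len(sys.argv)>4 else y
    a=np.radians(ty);X=np.array([np.cos(a),np.sin(a),0]);Y=np.array([X[1],-X[0],0]);d=t-p
    print("spin units first",round((y-ty)/8,3),"then tool",np.round([d@X,d@Y,-d[2]],4),"dist",round(np.linalg.norm(d),3))
E
python3 to.py .5575 .3731 .25 27.5
```

```text
t 2.4 p [ 0.409  -0.1394  0.2839] yaw 27.49 zaxis [ 0.001 -0.001 -1.   ] F [ 1.1  0.7 -0.2] w 66.1 ff 0.0
q [-34. -21. 112.   0.  89.  29.]
spin units first -0.001 then tool [ 0.3683 -0.3861  0.0339] dist 0.535
```

Emit:
play_rows(
  plan=[
    [0.027,-0.035,0,0,0.4],
    [0.027,-0.035,0,0,0.4],
    [0.027,-0.035,0,0,0.4],
    [0.027,-0.035,0,0,0.4],
    [0.027,-0.035,0,0,0.4],
    [0.027,-0.035,0,0,0.4],
    [0.027,-0.035,0,0,0.4],
    [0.027,-0.035,0,0,0.4],
    [0.027,-0.035,0,0,0.4],
    [0.027,-0.035,0,0,0.4],
    [0.027,-0.035,0,0,0.4],
    [0,0,0.03,0,0.4],
  ],
)

```text
time_s: 3.6
tool_pos: [0.4964, 0.3425, 0.2571]
tool_rot: [0.971, 0.24, 0.004, -0.001]
force: [-0.6, -0.3, -0.0]
grip_width: 0.697
finger_force: 0.0
```

```bash
python3 to.py .5575 .3731 .129 27.5; python3 - <<'E'
from h import *
a=camera("scene")[80:260,330:500];b=camera("top")[100:270,140:330]
o=np.zeros((400,800,3),np.uint8);a=cv2.resize(a,(377,400));b=cv2.resize(b,(423,378));o[:,:377]=a;o[:378,377:]=b;cv2.imwrite("pics/c4.png",o)
E
```

```text
t 3.6 p [0.4964 0.3425 0.2571] yaw 27.79 zaxis [ 0.008  0.005 -1.   ] F [-0.6 -0.3 -0. ] w 65.6 ff 0.0
q [24.  4. 92.  0. 83. 86.]
spin units first 0.036 then tool [0.0683 0.0011 0.1281] dist 0.145
```

View pics/c4.png

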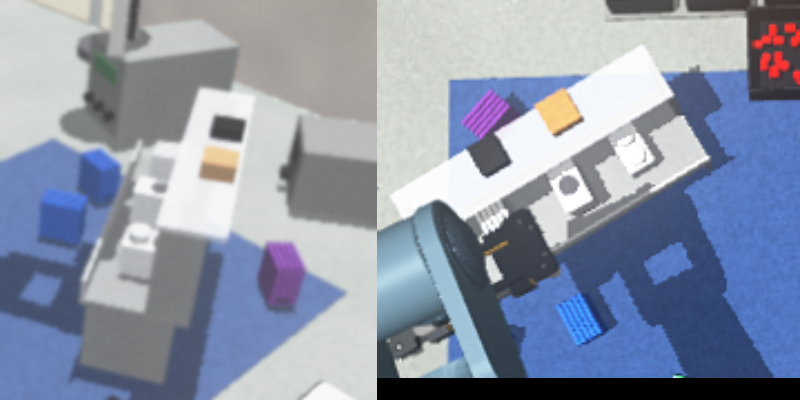

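The top view shows the gripper's long side running along the shelf and the tool in front of the ribbed unit, whose ribs are at crop (490,218). The board edge and both boxes are clear of it.

Emit:
play_rows(
  plan=[
    [0.025,0.001,0,0,0.4],
    [0.025,0,0,0,0.4],
    [0.018,0,0,0,0.4],
    [0,0,0.025,0,0.4],
    [0,0,0.025,0,0.4],
    [0,0,0.025,0,0.4],
    [0,0,0.02,0,0.4],
    [0,0,0.015,0,0.4],
    [0,0,0,0,0.4],
  ],
)

```text
time_s: 4.6
tool_pos: [0.5539, 0.3668, 0.1414]
tool_rot: [0.971, 0.237, -0.002, 0.0]
force: [0.4, -0.5, -0.6]
grip_width: 0.7
finger_force: 0.0
```

```bash
python3 to.py .5575 .3731 .129 27.5
```

```text
t 4.6 p [0.5539 0.3668 0.1414] yaw 27.46 zaxis [-0.004 -0.002 -1.   ] F [ 0.4 -0.5 -0.6] w 65.8 ff 0.0
q [24. 18. 88. -0. 74. 86.]
spin units first -0.005 then tool [ 0.0061 -0.004   0.0124] dist 0.014
```

Emit:
play_rows(
  plan=[
    [0.006,-0.004,0,0,0.4],
    [0,0,0.006,0,0.4],
    [0,0,0.006,0,0.4],
    [0,0,0,0,0.4],
  ],
)

```text
time_s: 5.0
tool_pos: [0.558, 0.3741, 0.1305]
tool_rot: [0.971, 0.238, -0.001, 0.0]
force: [0.1, 0.3, -0.5]
grip_width: 0.699
finger_force: 0.0
```

```bash
python3 to.py .5575 .3731 .129 27.5
```

```text
t 5.0 p [0.558  0.3741 0.1305] yaw 27.52 zaxis [-0.001 -0.001 -1.   ] F [ 0.1  0.3 -0.5] w 65.7 ff 0.0
q [24. 19. 88. -0. 73. 87.]
spin units first 0.003 then tool [-0.001   0.0007  0.0015] dist 0.002
```

Emit:
play_rows(
  plan=[
    [0,0,0.001,0,0.0],
    [0,0,0,0,-0.15],
    [0,0,0,0,-0.4],
    [0,0,0,0,-0.6],
    [0,0,0,0,-1],
    [0,0,0,0,-1],
    [0,0,0,0,-1],
  ],
  force=40,
)

```text
time_s: 5.7
tool_pos: [0.56, 0.3742, 0.1333]
tool_rot: [0.971, 0.238, 0.002, 0.0]
force: [-1.9, -4.2, 11.7]
grip_width: 0.144
finger_force: 11.1
```

```bash
python3 to.py
```

```text
t 5.7 p [0.56   0.3742 0.1333] yaw 27.51 zaxis [ 0.003  0.    -1.   ] F [-1.9 -4.2 11.7] w 13.6 ff 11.071102204732597
q [24. 19. 88. -0. 73. 87.]
```

```bash
python3 - <<'E'
from h import *
a=camera("scene")[100:240,350:470];b=camera("top")[120:240,150:310]
a=cv2.resize(a,(386,450),interpolation=3);b=cv2.resize(b,(414,310),interpolation=3)
o=np.zeros((450,800,3),np.uint8);o[:,:386]=a;o[:310,386:]=b;cv2.imwrite("pics/c5.png",o)
E
python3 to.py
```

```text
t 5.8 p [0.5613 0.3743 0.135 ] yaw 27.51 zaxis [ 0.007  0.001 -1.   ] F [-1.1 -3.4 13.8] w 5.7 ff 20.05776205100119
q [24. 19. 88. -0. 73. 87.]
```

View pics/c5.png

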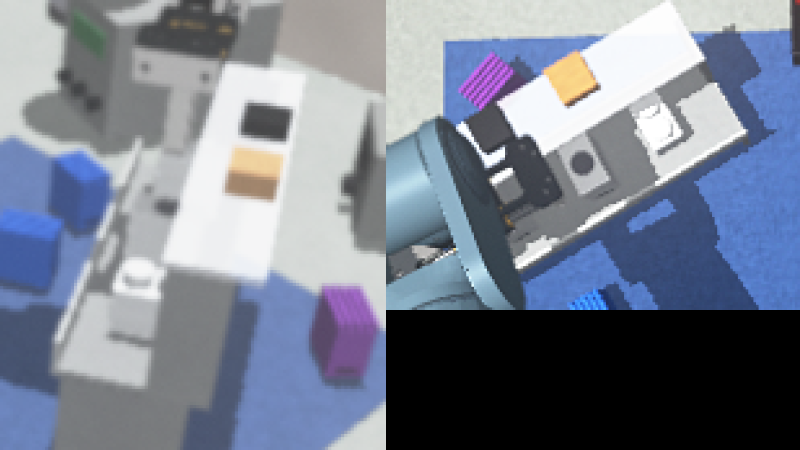

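Something went wrong: the fingers have closed almost fully and there is an upward force on the tool. I'll open, rise and look.

Emit:
play_rows(
  plan=[
    [0,0,0,0,0.0],
    [0,0,0,0,0.4],
    [0,0,0,0,0.4],
    [0,0,0,0,0.4],
    [0,0,0,0,0.4],
    [0,0,-0.02,0,0.4],
    [0,0,-0.03,0,0.4],
    [-0.02,0,-0.04,0,0.4],
    [-0.05,0,-0.01,0,0.4],
    [-0.05,0,0,0,0.4],
    [-0.05,0,0,0,0.4],
    [-0.05,0,0,0,0.4],
  ],
)

```text
time_s: 7.0
tool_pos: [0.3625, 0.2724, 0.2298]
tool_rot: [0.971, 0.238, 0.0, -0.0]
force: [-0.8, 0.1, 0.6]
grip_width: 0.698
finger_force: 0.0
```

```bash
python3 to.py; python3 - <<'E'
from h import *
a=camera("scene")[110:220,360:450];b=camera("top")[130:240,160:300]
cv2.imwrite("pics/scene6.png",camera("scene"));cv2.imwrite("pics/top6.png",camera("top"))
a=cv2.resize(a,(368,450),interpolation=3);b=cv2.resize(b,(432,339),interpolation=3)
o=np.zeros((450,800,3),np.uint8);o[:,:368]=a;o[:339,368:]=b;cv2.imwrite("pics/c6.png",o)
E
```

```text
t 7.0 p [0.3625 0.2724 0.2298] yaw 27.52 zaxis [ 0.  0. -1.] F [-0.8  0.1  0.6] w 65.6 ff 0.0
q [ 23. -16. 113.   0.  83.  85.]
```

View pics/c6.png

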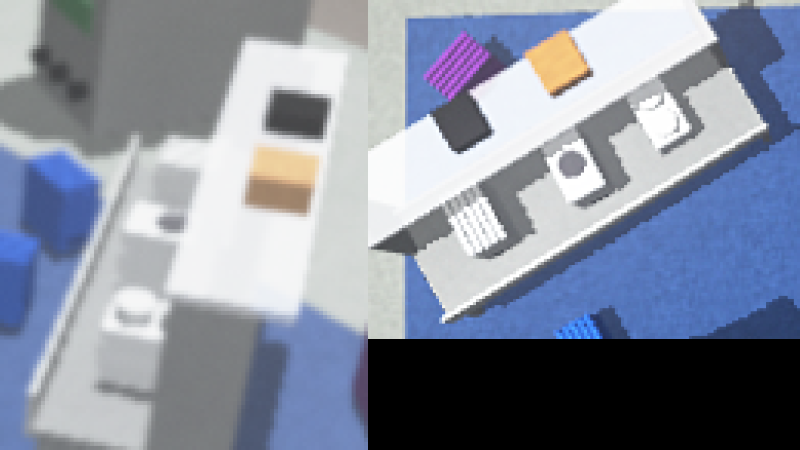

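```bash
python3 - <<'E'
from h import *
print("tcp", proj("scene",(.5613,.3743,.135)),"obs 406,147;", proj("top",(.5613,.3743,.135)))
for n in("top","scene"):
    im=cv2.imread(f"pics/{n}6.png")
    for d in nets.outline_of("module_mid",n):
        m=d["region"];print(n,round(d["conf"],2),d["box"],m.sum(),im[m].mean(0).round(),np.round(cv2.minAreaRect(np.argwhere(m)[:,::-1].astype(np.float32)),1) if 0 else [np.round(x,1) for x in cv2.minAreaRect(np.argwhere(m)[:,::-1].astype(np.float32))])
    for l in("module_mid","unit_flat_mid","unit_low_mid"): print(l,[(round(d["conf"],2),np.round(d["location"],1).tolist()) for d in nets.mark_of(l,n)])
# model corners with old estimate
a=np.radians(27.5);ux=np.array([np.cos(a),np.sin(a),0]);uy=np.array([-ux[1],ux[0],0]);C=np.array([.5469,.3676,0])+.03*ux
for z in(.1,.16):
  for n in("top","scene"): print(z,n,[np.round(proj(n,C+sx*.03*ux+sy*.018*uy+[0,0,z]),1).tolist() for sx,sy in((-1,1),(-1,-1),(1,-1),(1,1))])
E
```

```text
tcp [402.93722787 154.33336589] obs 406,147; [198.96829762 205.32092058]
top 0.75 [219.6, 233.8, 21.6, 23.3] 307 [218. 121.  60.] [array([231.2, 242.8]), array([20.8, 15.3]), np.float64(61.4)]
top 0.74 [181.1, 246.9, 20.4, 21.4] 429 [183. 106.  58.] [array([190.7, 259.3]), array([18.4, 25. ]), np.float64(14.0)]
top 0.71 [182.8, 189.0, 24.4, 21.4] 408 [187. 184. 183.] [array([196.8, 201.5]), array([23.3, 18.7]), np.float64(59.0)]
top 0.5 [181.5, 140.7, 22.6, 14.8] 261 [175.  86. 143.] [array([190.5, 152.5]), array([15.6, 19.8]), np.float64(45.0)]
top 0.43 [147.3, 120.9, 143.7, 112.4] 7108 [204. 203. 202.] [array([217.8, 179.8]), array([ 66.1, 133.2]), np.float64(58.6)]
module_mid [(0.82, [197.1, 200.8]), (0.7, [190.8, 260.4]), (0.66, [187.6, 150.7]), (0.58, [231.2, 246.3])]
unit_flat_mid [(0.9, [224.8, 184.2])]
unit_low_mid [(0.67, [254.6, 167.2])]
scene 0.87 [347.7, 166.9, 21.5, 21.4] 431 [176. 102.  73.] [array([358. , 176.5]), array([20.9, 22.5]), np.float64(4.8)]
scene 0.75 [367.6, 144.7, 16.7, 27.1] 369 [169. 106.  83.] [array([375., 158.]), array([24., 18.]), np.float64(90.0)]
s
[... 172 characters left out ...]
3. 150.] [array([207., 242.]), array([134.2, 111.8]), np.float64(63.4)]
scene 0.47 [398.8, 144.3, 15.8, 17.6] 171 [207. 205. 202.] [array([402.8, 152.2]), array([11.1, 17.1]), np.float64(18.4)]
module_mid [(0.88, [356.3, 180.7]), (0.71, [376.9, 160.8]), (0.64, [457.6, 203.7]), (0.56, [409.1, 156.7])]
unit_flat_mid [(0.67, [402.7, 174.7]), (0.59, [407.8, 155.6])]
unit_low_mid [(0.61, [395.2, 191.3])]
0.1 top [[199.3, 214.2], [210.3, 208.2], [200.7, 190.1], [189.8, 196.1]]
0.1 scene [[397.4, 160.4], [394.9, 166.2], [414.9, 170.3], [417.0, 164.4]]
0.16 top [[193.0, 213.0], [204.6, 206.6], [194.5, 187.5], [182.9, 193.9]]
0.16 scene [[400.1, 143.0], [397.5, 148.5], [418.3, 152.6], [420.4, 146.9]]
```

```bash
python3 - <<'E'
from h import *
a,b=[cv2.cvtColor(cv2.imread(f"pics/top{i}.png"),6).astype(np.float32) for i in(0,6)]
def ecc(a,b,x,y,w,h):
    W=np.eye(2,3,dtype=np.float32);m=np.zeros(a.shape,np.uint8);m[y:y+h,x:x+w]=255
    try: cc,W=cv2.findTransformECC(a,b,W,cv2.MOTION_EUCLIDEAN,(3,200,1e-6),m,3)
    except Exception as e: return e
    c=np.array([x+w/2,y+h/2]);return cc,np.round(W[:,:2]@c+W[:,2]-c,2),np.degrees(np.arctan2(W[1,0],W[0,0])).round(2)
print("module",ecc(a,b,186,198,18,16));print("flat",ecc(a,b,220,178,18,18));print("low",ecc(a,b,246,160,18,16));print("rail",ecc(a,b,215,190,60,40))
d=np.abs(a-b)[180:225,175:215];print(d.max(),d.mean())
E
```

```text
module OpenCV(4.12.0) /io/opencv/modules/video/src/ecc.cpp:589: error: (-7:Iterations do not converge) The algorithm stopped before its convergence. The correlation is going to be minimized. Images may be uncorrelated or non-overlapped in function 'findTransformECC'

flat (0.9999818502449127, array([0., 0.]), np.float32(-0.02))
low (0.9999725157421159, array([ 0., -0.]), np.float32(0.08))
rail (0.9999471094215326, array([0.01, 0.  ]), np.float32(-0.0))
91.0 2.3416667
```

```bash
cat > fit.py <<'E'
from h import *
# brute-force pose change of the rib-top patch (z=.16) between two top pictures
def fit(i,j,f=lambda i:cv2.cvtColor(cv2.imread(f"pics/top{i}.png"),6).astype(np.float32)):
    a,b=f(i),f(j)
    th=np.radians(27.5);ux=np.array([np.cos(th),np.sin(th)]);uy=np.array([-ux[1],ux[0]]);F=np.array([.5469,.3676])
    g=[(x,y) for x in np.arange(-.006,.034,.001) for y in np.arange(-.024,.0245,.001)]
    def samp(im,dx,dy,dt):
        c,s=np.cos(dt),np.sin(dt);q=[]
        for x,y in g:
            X=x-.03;p=F+(.03+c*X-s*y+dx)*ux+(s*X+c*y+dy)*uy;q.append(proj("top",[p[0],p[1],.16]))
        q=np.array(q,np.float32);return cv2.remap(im,q[:,0].copy(),q[:,1].copy(),1).ravel()
    A=samp(a,0,0,0)
    from scipy.optimize import minimize
    best=None
    for dx in(-.004,0,.004,.008,.012):
        for dy in(-.004,0,.004):
            r=minimize(lambda v:np.abs(samp(b,v[0]/1e3,v[1]/1e3,np.radians(v[2]))-A).mean(),[dx*1e3,dy*1e3,0],method="Nelder-Mead",options=dict(maxiter=60))
            if best is None or r.fun<best.fun:best=r
    return best.x,best.fun
if __name__=="__main__":
    import h; _c={n:cal(n) for n in("top","scene")}; 
    h.cal=lambda n:_c[n]
    print(fit(0,6))
E
python3 fit.py
```

```text
(array([-0.23430617,  0.12345764,  0.00391383]), np.float64(6.6353325843811035))
```

```bash
python3 - <<'E'
from h import *
s=readout.state();p=np.array(s["tool_pos"]);q=proj("scene",p);print(q)
im=cv2.imread("pics/scene6.png");Y=np.array([.4617,-.887,0])
x0,y0=int(q[0])-50,max(0,int(q[1])-75)
k=5;c=cv2.resize(im[y0:y0+110,x0:x0+80],(400,550),interpolation=2)
for d in(-.033,0,.033):
    u=(proj("scene",p+d*Y)-[x0,y0]+.5)*k;cv2.circle(c,(int(u[0]),int(u[1])),3,(0,0,255),1)
a=cv2.imread("pics/c5.png")[80:260,90:290];a=cv2.resize(a,(400,360),interpolation=2)
th=np.radians(27.5);ux=np.array([np.cos(th),np.sin(th),0]);uy=np.array([-ux[1],ux[0],0]);C=np.array([.5469,.3676,0])+.03*ux
m=lambda P:tuple(int(v) for v in (((proj("scene",P)-[350,100]+.5)*[386/120,450/140]-[90,80])*2))
for z in(.1,.16):
    for sx,sy in((-1,1),(-1,-1),(1,-1),(1,1)): cv2.circle(a,m(C+sx*.03*ux+sy*.018*uy+[0,0,z]),3,(0,255,0),1)
cv2.circle(a,m((.5613,.3743,.135)),4,(0,0,255),1)
o=np.zeros((550,800,3),np.uint8);o[:,:400]=c;o[:360,400:]=a;cv2.imwrite("pics/c7.png",o)
E
```

```text
[333.94949777 112.18609952]
```

View pics/c7.png

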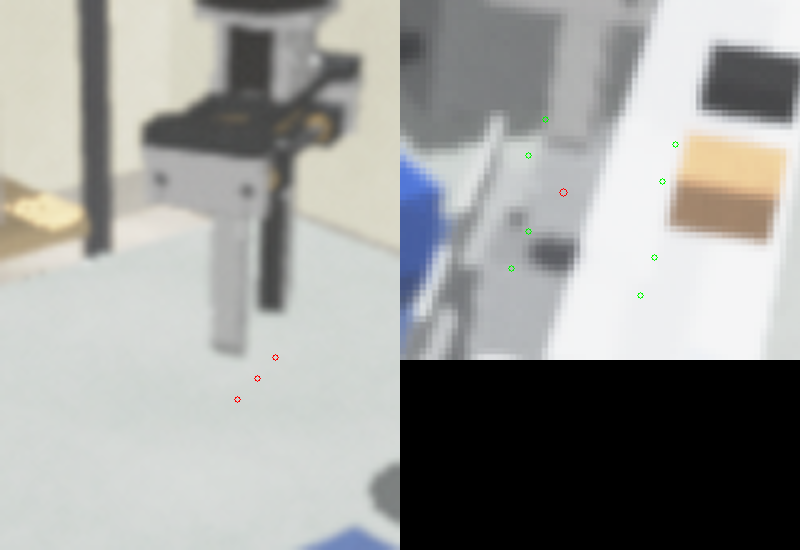

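```bash
python3 - <<'E'
from h import *
s=readout.state();p=np.array(s["tool_pos"]);q=proj("scene",p);print(p,q,s["time_s"])
for d in(.02,.025,.03,.035,.097,.127):print(d,(proj("scene",p+[0,0,d])-q)*5)
# test picture: does a fresh image agree with the old one (arm settled)?
a=camera("scene");b=cv2.imread("pics/scene6.png");print(np.abs(a.astype(int)-b)[30:120,280:370].mean())
X,e=tri([("scene",q+np.array([-1.4,-9.6]))]*1+[("top",proj("top",p+[0,0,.03]))]);print(X,e)
E
```

```text
[0.36477591 0.2732949  0.22985579] [333.94949777 112.18609952] 7.6
0.02 [  1.0444436  -31.63072488]
0.025 [  1.30866521 -39.64161291]
0.03 [  1.57414589 -47.69435257]
0.035 [  1.84089308 -55.78923197]
0.097 [   5.2568038  -159.78483618]
0.127 [   6.98434681 -212.61952195]
5.762839506172839
[0.36323454 0.27123571 0.26034695] [[0.8, -0.1], [0.8, 0.6]]
```

The left crop shows the real fingertips at (228,352) and (272,310), about 30 mm above the reported TCP, which is drawn in red at (257,378). On the right, the fingers closed on top of the ribs. So the reported z seems to be about 25–30 mm too low. I'll check that with a light touch on the clear bench.

Emit:
play_rows(
  plan=[
    [0.007,0.043,0,0,0.4],
    [0.007,0.043,0,0,0.4],
    [0.007,0.043,0,0,0.4],
    [0.007,0.043,0,0,0.4],
    [0.006,0.043,0,0,0.4],
    [0.006,0.043,0,0,0.4],
    [0,0,0.045,0,0.4],
    [0,0,0.045,0,0.4],
    [0,0,0.045,0,0.4],
    [0,0,0.045,0,0.4],
    [0,0,0.03,0,0.4],
    [0,0,0,0,0.4],
  ],
)

```text
time_s: 8.85
tool_pos: [0.5146, 0.0631, 0.0153]
tool_rot: [0.971, 0.238, -0.005, -0.002]
force: [-1.1, 0.5, 0.1]
grip_width: 0.702
finger_force: 0.0
```

```bash
python3 to.py
```

```text
t 8.85 p [0.5146 0.0631 0.0153] yaw 27.51 zaxis [-0.01   0.001 -1.   ] F [-1.1  0.5  0.1] w 66.0 ff 0.0
q [ -6.   9. 114.  -0.  58.  57.]
```

Emit:
play_rows(
  plan=[
    [0,0,0.008,0,0.4],
    [0,0,0.008,0,0.4],
    [0,0,0.004,0,0.4],
    [0,0,0,0,0.4],
  ],
)

```text
time_s: 9.25
tool_pos: [0.5193, 0.0627, 0.0005]
tool_rot: [0.971, 0.238, 0.0, 0.0]
force: [0.3, 0.3, -0.2]
grip_width: 0.699
finger_force: 0.0
```

Emit:
play_rows(
  plan=[
    [0,0,0.004,0,0.4],
    [0,0,0.004,0,0.4],
    [0,0,0,0,0.4],
  ],
)

```text
time_s: 9.55
tool_pos: [0.5185, 0.0628, -0.0084]
tool_rot: [0.971, 0.238, -0.0, -0.0]
force: [-0.4, -0.8, -0.4]
grip_width: 0.699
finger_force: 0.0
```

Reported z is already below 0 with no contact, so the bias is real. I'll continue down.

Emit:
play_rows(
  plan=[
    [0,0,0.004,0,0.4],
    [0,0,0.004,0,0.4],
    [0,0,0,0,0.4],
  ],
)

```text
time_s: 9.85
tool_pos: [0.5183, 0.0628, -0.0167]
tool_rot: [0.971, 0.238, -0.001, -0.0]
force: [-0.6, 0.3, 0.1]
grip_width: 0.702
finger_force: 0.0
```

Emit:
play_rows(
  plan=[
    [0,0,0.004,0,0.4],
    [0,0,0.002,0,0.4],
    [0,0,0,0,0.4],
  ],
)

```text
time_s: 10.15
tool_pos: [0.5186, 0.0628, -0.0223]
tool_rot: [0.971, 0.238, -0.0, -0.0]
force: [-0.2, 0.1, -0.1]
grip_width: 0.7
finger_force: 0.0
```

Emit:
play_rows(
  plan=[
    [0,0,0.004,0,0.4],
    [0,0,0,0,0.4],
  ],
)

```text
time_s: 10.35
tool_pos: [0.5185, 0.0628, -0.0264]
tool_rot: [0.971, 0.238, -0.0, -0.0]
force: [0.4, 1.0, 0.6]
grip_width: 0.703
finger_force: 0.0
```

Emit:
play_rows(
  plan=[
    [0,0,0.003,0,0.4],
    [0,0,0,0,0.4],
  ],
)

```text
time_s: 10.55
tool_pos: [0.5191, 0.0627, -0.0289]
tool_rot: [0.971, 0.238, 0.0, 0.0]
force: [0.1, 0.6, -0.4]
grip_width: 0.702
finger_force: 0.0
```

Emit:
play_rows(
  plan=[
    [0,0,0.003,0,0.4],
    [0,0,0,0,0.4],
  ],
)

```text
time_s: 10.75
tool_pos: [0.5192, 0.0628, -0.0291]
tool_rot: [0.971, 0.238, -0.001, -0.0]
force: [-10.8, 1.0, 25.1]
grip_width: 0.7
finger_force: 12.8
```

Emit:
play_rows(
  plan=[
    [0,0,-0.03,0,0.4],
    [0,0,-0.05,0,0.4],
    [0,0,-0.05,0,0.4],
    [0,0,-0.05,0,0.4],
    [0,0,-0.05,0,0.4],
    [0,0,0,0,0.4],
  ],
)

```text
time_s: 11.35
tool_pos: [0.5237, 0.0624, 0.2066]
tool_rot: [0.971, 0.238, 0.007, 0.003]
force: [0.4, -0.1, -0.1]
grip_width: 0.698
finger_force: 0.0
```

```bash
python3 to.py .5575 .3731 .22 27.5; python3 - <<'E'
from h import *
p=np.array([.3635,.273,.2298]);th=np.radians(27.5);X=np.array([np.cos(th),np.sin(th),0]);Y=np.array([X[1],-X[0],0])
q=proj("scene",p);x0,y0=int(333.95)-50,max(0,112-75)
for z in(.097,.126):
    for a,b in((-1,1),(1,1),(1,-1),(-1,-1)): print(z,a,b,np.round((proj("scene",p+a*.0375*X+b*.0885*Y+[0,0,z])-[x0,y0]+.5)*5))
print("fingers outer at tip z.03:",[np.round((proj("scene",p+a*.008*X+b*Y+[0,0,.029])-[x0,y0]+.5)*5).tolist() for a in(-1,1) for b in(.033,.0455)])
E
```

```text
t 11.35 p [0.5237 0.0624 0.2066] yaw 27.53 zaxis [ 0.015 -0.001 -1.   ] F [ 0.4 -0.1 -0.1] w 65.6 ff 0.0
q [ -6.  -5. 106.   0.  78.  57.]
spin units first 0.003 then tool [ 0.1734 -0.26   -0.0134] dist 0.313
0.097 -1 1 [139. 261.]
0.097 1 1 [271. 281.]
0.097 1 -1 [370. 180.]
0.097 -1 -1 [252. 164.]
0.126 -1 1 [139. 208.]
0.126 1 1 [273. 227.]
0.126 1 -1 [373. 131.]
0.126 -1 -1 [253. 116.]
fingers outer at tip z.03: [[224.0, 351.0], [217.0, 359.0], [250.0, 355.0], [243.0, 363.0]]
```

The touch gives a reported z of -0.029 at the bench, so real z = reported + 0.029. The gripper body in the picture fits the same rigid offset. I'll redo the grasp with that.

Emit:
play_rows(
  plan=[
    [0.025,-0.037,0,0,0.4],
    [0.025,-0.037,0,0,0.4],
    [0.025,-0.037,0,0,0.4],
    [0.025,-0.037,0,0,0.4],
    [0.025,-0.037,0,0,0.4],
    [0.025,-0.037,0,0,0.4],
    [0.023,-0.037,0,0,0.4],
    [0,0,0,0,0.4],
    [0,0,0,0,0.4],
  ],
)

```text
time_s: 12.25
tool_pos: [0.552, 0.3728, 0.1964]
tool_rot: [0.971, 0.239, -0.001, 0.0]
force: [0.7, 0.1, -0.1]
grip_width: 0.698
finger_force: 0.0
```

```bash
python3 to.py .5575 .3731 .1 27.5
```

```text
t 12.25 p [0.552  0.3728 0.1964] yaw 27.6 zaxis [-0.002 -0.001 -1.   ] F [ 0.7  0.1 -0.1] w 65.6 ff 0.0
q [24. 15. 86. -0. 79. 87.]
spin units first 0.013 then tool [0.0051 0.0023 0.0964] dist 0.097
```

Emit:
play_rows(
  plan=[
    [0.005,0.002,0,0,0.4],
    [0,0,0.02,0,0.4],
    [0,0,0.02,0,0.4],
    [0,0,0.02,0,0.4],
    [0,0,0.012,0,0.4],
    [0,0,0.008,0,0.4],
    [0,0,0.006,0,0.4],
    [0,0,0,0,0.4],
    [0,0,0,0,0.4],
  ],
)

```text
time_s: 13.15
tool_pos: [0.5585, 0.3731, 0.1129]
tool_rot: [0.971, 0.238, 0.001, -0.0]
force: [-1.3, -0.5, -0.6]
grip_width: 0.699
finger_force: 0.0
```

```bash
python3 to.py .5575 .3731 .1 27.5
```

```text
t 13.15 p [0.5585 0.3731 0.1129] yaw 27.51 zaxis [ 0.001  0.    -1.   ] F [-1.3 -0.5 -0.6] w 65.7 ff 0.0
q [24. 20. 89. -0. 71. 87.]
spin units first 0.002 then tool [-0.0009 -0.0005  0.0129] dist 0.013
```

Emit:
play_rows(
  plan=[
    [-0.001,0,0.005,0,0.4],
    [0,0,0.004,0,0.4],
    [0,0,0.003,0,0.4],
    [0,0,0,0,0.4],
  ],
)

```text
time_s: 13.55
tool_pos: [0.5567, 0.3723, 0.0993]
tool_rot: [0.971, 0.238, -0.001, 0.0]
force: [-0.9, 0.3, 0.0]
grip_width: 0.698
finger_force: 0.0
```

Emit:
play_rows(
  plan=[
    [0,0,0,0,0.1],
    [0,0,0,0,-0.1],
    [0,0,0,0,-0.2],
    [0,0,0,0,-0.3],
    [0,0,0,0,-0.5],
    [0,0,0,0,-1],
    [0,0,0,0,-1],
  ],
  force=45,
)

```text
time_s: 14.25
tool_pos: [0.5571, 0.3727, 0.1003]
tool_rot: [0.971, 0.238, 0.0, -0.0]
force: [-0.6, 1.8, 1.3]
grip_width: 0.38
finger_force: 44.9
```

```bash
python3 to.py
```

```text
t 14.25 p [0.5571 0.3727 0.1003] yaw 27.52 zaxis [ 0.  0. -1.] F [-0.6  1.8  1.3] w 35.7 ff 44.86996114253998
q [24. 21. 89.  0. 70. 87.]
```

Emit:
play_rows(
  plan=[
    [0,0,-0.006,0,-1],
    [0,0,-0.01,0,-1],
    [0,0,-0.01,0,-1],
    [0,0,-0.01,0,-1],
    [0,0,0,0,-1],
    [0,0,0,0,-1],
  ],
)

```text
time_s: 14.85
tool_pos: [0.5574, 0.3725, 0.1366]
tool_rot: [0.971, 0.238, 0.0, -0.0]
force: [0.7, -0.2, -3.3]
grip_width: 0.382
finger_force: 44.9
```

```bash
python3 to.py
```

```text
t 14.85 p [0.5574 0.3725 0.1366] yaw 27.51 zaxis [ 0.001  0.    -1.   ] F [ 0.7 -0.2 -3.3] w 35.9 ff 44.87211897969246
q [24. 19. 88. -0. 73. 87.]
```

Emit:
play_rows(
  plan=[
    [-0.01,0,0,0,-1],
    [-0.02,0.001,0,0,-1],
    [-0.02,0,0,0,-1],
    [-0.025,0.001,0,0,-1],
    [-0.025,0.001,0,0,-1],
    [-0.025,0.001,0,0,-1],
    [-0.02,0,0,0,-1],
    [0,0,0,0,-1],
  ],
)

```text
time_s: 15.65
tool_pos: [0.4276, 0.3009, 0.135]
tool_rot: [0.971, 0.238, -0.001, 0.0]
force: [0.1, 0.1, -2.9]
grip_width: 0.38
finger_force: 44.9
```

```bash
python3 to.py .53 .01 .09 7.1
```

```text
t 15.65 p [0.4276 0.3009 0.135 ] yaw 27.53 zaxis [-0.002 -0.001 -1.   ] F [ 0.1  0.1 -2.9] w 35.7 ff 44.871968775987625
q [ 23.  -1. 110.  -0.  71.  85.]
spin units first 2.554 then tool [0.0657 0.3013 0.045 ] dist 0.312
```

Emit:
play_rows(
  plan=[
    [0,0,0,0.85,-1],
    [0,0,0,0.85,-1],
    [0,0,0,0.854,-1],
    [0.009,0.038,0,0,-1],
    [0.009,0.038,0,0,-1],
    [0.008,0.038,0,0,-1],
    [0.008,0.038,0,0,-1],
    [0.008,0.038,0,0,-1],
    [0.008,0.038,0.01,0,-1],
    [0.008,0.038,0.015,0,-1],
    [0.008,0.035,0.02,0,-1],
    [0,0,0.02,0,-1],
  ],
)

```text
time_s: 16.85
tool_pos: [0.5354, 0.0074, 0.071]
tool_rot: [0.998, 0.059, 0.001, 0.001]
force: [0.4, 1.0, -2.9]
grip_width: 0.377
finger_force: 44.9
```

Emit:
play_rows(
  plan=[
    [0,0,0.02,0,-1],
    [0,0,0.02,0,-1],
    [0,0,0.01,0,-1],
    [0,0,0,0,-1],
    [0,0,0,0,-1],
  ],
)

```text
time_s: 17.35
tool_pos: [0.5337, 0.0113, 0.0216]
tool_rot: [0.998, 0.062, 0.0, 0.0]
force: [0.3, 0.2, -2.7]
grip_width: 0.379
finger_force: 44.9
```

```bash
python3 to.py .53 .01 .0 7.1
```

```text
t 17.35 p [0.5337 0.0113 0.0216] yaw 7.09 zaxis [ 0.001 -0.    -1.   ] F [ 0.3  0.2 -2.7] w 35.6 ff 44.87211003899574
q [-11.  10. 112.   0.  58.  72.]
spin units first -0.001 then tool [-0.0039  0.0009  0.0216] dist 0.022
```

Emit:
play_rows(
  plan=[
    [0,0,0.008,0,-1],
    [0,0,0.007,0,-1],
    [0,0,0.003,0,-1],
    [0,0,0.002,0,-1],
    [0,0,0,0,-1],
  ],
)

```text
time_s: 17.85
tool_pos: [0.5328, 0.0114, 0.0008]
tool_rot: [0.998, 0.062, -0.0, -0.0]
force: [0.1, 1.5, -3.2]
grip_width: 0.38
finger_force: 44.9
```

Emit:
play_rows(
  plan=[
    [0,0,0.002,0,-1],
    [0,0,0,0,-1],
  ],
)

```text
time_s: 18.05
tool_pos: [0.5334, 0.0113, 0.0002]
tool_rot: [0.998, 0.062, 0.0, 0.0]
force: [-3.7, 0.9, 4.0]
grip_width: 0.381
finger_force: 44.9
```

Emit:
play_rows(
  plan=[
    [0,0,0,0,0.0],
    [0,0,0,0,0.3],
    [0,0,0,0,0.4],
    [0,0,0,0,0.4],
    [0,0,-0.02,0,0.4],
    [0,0,-0.03,0,0.4],
    [0,0,-0.05,0,0.6],
    [0,0,-0.02,0,0.9],
    [0,0,0,-1,1],
    [0,0,0,-1,1],
    [0,0,0,-1,1],
    [0,0,0,-1,1],
  ],
)

```text
time_s: 19.25
tool_pos: [0.5331, 0.0114, 0.1191]
tool_rot: [0.941, 0.337, 0.0, 0.0]
force: [-0.4, 0.4, -0.3]
grip_width: 1.0
finger_force: 0.0
```

Emit:
play_rows(
  plan=[
    [0,0,0,-1,1],
    [0,0,0,-1,1],
    [0,0,0,-1,1],
    [0,0,0,-1,1],
    [0,0,0,-1,1],
    [0,0,0,-1,1],
    [0,0,0,-1,1],
    [0,0,0,-0.25,1],
    [0,0,0,0,1],
  ],
)

```text
time_s: 20.15
tool_pos: [0.533, 0.0114, 0.119]
tool_rot: [0.662, 0.749, 0.0, 0.0]
force: [0.5, 0.0, 0.1]
grip_width: 0.999
finger_force: 0.0
```

```bash
python3 to.py .5519 .0136 .08 97.1;  python3 - <<'E'
from h import *
im=camera("scene");cv2.imwrite("pics/scene8.png",im);cv2.imwrite("pics/top8.png",camera("top"))
th=np.radians(7.1);ux=np.array([np.cos(th),np.sin(th),0]);uy=np.array([-ux[1],ux[0],0]);C=np.array([.5519,.0136,0])
P=np.array([proj("scene",C+sx*.03*ux+sy*.018*uy+[0,0,z]) for z in(0,.06) for sx,sy in((-1,1),(-1,-1),(1,-1),(1,1))])
print(P.round(1).tolist(),"mid",proj("scene",C+[0,0,.03]))
for d in nets.outline_of("module_mid","scene"): print(round(d["conf"],2),np.round(d["box"],1).tolist(),d["region"].sum())
for d in nets.mark_of("module_mid","scene"): print(round(d["conf"],2),d["location"])
print("pred box",P.min(0),np.ptp(P,0))
x0,y0=int(P[:,0].min())-20,int(P[:,1].min())-20
c=cv2.resize(im[y0:y0+75,x0:x0+80],(800,750)[:2] and (640,600),interpolation=2)
for u in P: cv2.circle(c,tuple(int(v) for v in (u-[x0,y0]+.5)*8),3,(0,0,255),1)
cv2.imwrite("pics/c8.png",c)
E
```

```text
t 20.15 p [0.533  0.0114 0.119 ] yaw 97.07 zaxis [ 0.  0. -1.] F [0.5 0.  0.1] w 93.9 ff 0.0
q [-11.   2. 109.   0.  69. -18.]
spin units first -0.003 then tool [-0.0001  0.019   0.039 ] dist 0.043
[[303.8, 231.9], [294.5, 238.5], [310.7, 249.1], [319.9, 242.1], [303.4, 215.1], [293.8, 221.6], [310.6, 232.1], [320.1, 225.2]] mid [307.014982   231.99406098]
0.95 [344.9, 166.9, 23.9, 24.0] 434
0.8 [296.8, 216.4, 26.3, 34.1] 650
0.68 [448.0, 188.2, 17.4, 30.8] 494
0.64 [368.8, 147.0, 16.5, 27.1] 370
0.94 [373.8, 159.4]
0.92 [459.1, 201.3]
0.82 [357.4, 178.6]
0.66 [306.0, 231.9]
pred box [293.7758037 215.1215369] [26.35530263 34.02661464]
```

View pics/c8.png

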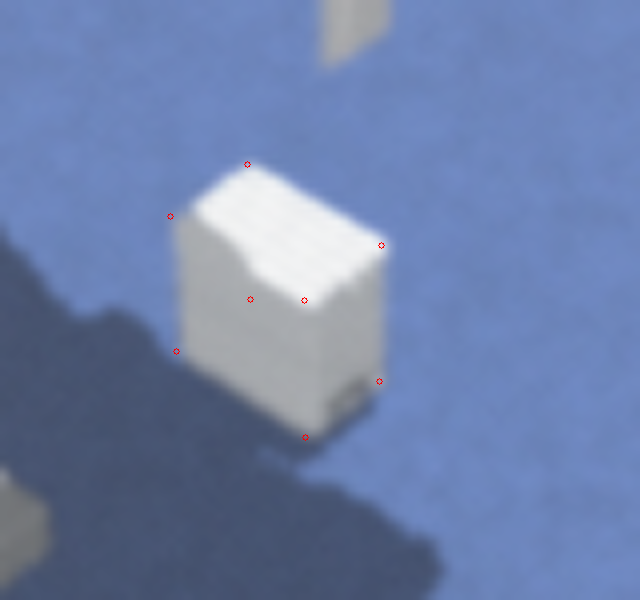

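```bash
cat > sil.py <<'E'
import h; from h import *
_c={n:cal(n) for n in("top","scene")}; h.cal=lambda n:_c[n]
from scipy.optimize import minimize
def sil(v,dims,z0,z1,n):
    a=np.radians(v[2]);ux=np.array([np.cos(a),np.sin(a),0]);uy=np.array([-ux[1],ux[0],0])
    P=[proj(n,np.array([v[0],v[1],z])+sx*dims[0]/2*ux+sy*dims[1]/2*uy) for z in(z0,z1) for sx in(-1,1) for sy in(-1,1)]
    return cv2.convexHull(np.array(P,np.float32))[:,0]
def score(v,dims,z0,z1,ims):
    t=0
    for n,im in ims:
        H=sil(v,dims,z0,z1,n);c=H.mean(0);S=[]
        for a,b in zip(H,np.roll(H,-1,0)):
            L=np.linalg.norm(b-a)
            if L<3: continue
            k=np.linspace(.05,.95,max(8,int(2*L)))[:,None];p=a+(b-a)*k;nn=np.array([(b-a)[1],-(b-a)[0]])/L
            if nn@(c-(a+b)/2)<0: nn=-nn
            q=lambda s:cv2.remap(im,*(np.ascontiguousarray((p+s*nn)[:,i:i+1],np.float32) for i in(0,1)),1)
            S.append(np.clip(q(1.)-q(-1.),-60,60).ravel())
        t+=np.concatenate(S).mean()
    return -t
def load(f): # mat is blue: red minus blue/2 separates grey from it
    i=cv2.GaussianBlur(cv2.imread(f),(0,0),.6).astype(np.float32);return (i[...,2]*2-i[...,0])
def best(v0,dims,z0,z1,ims,r=.006):
    b=None
    for dx in(-r,0,r):
        for dy in(-r,0,r):
            s=minimize(lambda u:score([v0[0]+u[0]/1e3,v0[1]+u[1]/1e3,v0[2]+u[2]],dims,z0,z1,ims),[dx*1e3,dy*1e3,0],method="Nelder-Mead",options=dict(initial_simplex=[[dx*1e3,dy*1e3,0],[dx*1e3+2,dy*1e3,0],[dx*1e3,dy*1e3+2,0],[dx*1e3,dy*1e3,2]],maxiter=120))
            if b is None or s.fun<b.fun:b=s
    return np.round([v0[0]+b.x[0]/1e3,v0[1]+b.x[1]/1e3,v0[2]+b.x[2]],4),b.fun
if __name__=="__main__":
    S0,T0,S8=load("pics/scene0.png"),load("pics/top0.png"),load("pics/scene8.png")
    print("module",best([.5519,.0136,7.1],(.06,.036),0,.06,[("scene",S8)]))
    for nm,ims in(("scene",[("scene",S0)]),("top",[("top",T0)]),("both",[("scene",S0),("top",T0)])):
        print("plate",nm,best([.511,-.215,7.1],(.15,.23),0,.02,ims))
E
python3 sil.py
```

```text
module (array([0.5548, 0.0135, 9.4803]), np.float64(-59.86130905151367))
plate scene (array([ 0.5113, -0.2167,  7.5502]), np.float64(-46.932865142822266))
plate top (array([ 0.5111, -0.2132,  7.2534]), np.float64(-51.02024459838867))
plate both (array([ 0.5109, -0.2147,  7.6491]), np.float64(-94.52680969238281))
```

```bash
python3 - <<'E'
from h import *
th=np.radians(7.4);ux=np.array([np.cos(th),np.sin(th)]);uy=np.array([-ux[1],ux[0]]);C=np.array([.511,-.215])
f=lambda P:np.round([(P[:2]-C)@ux*1e3,(P[:2]-C)@uy*1e3],1)
for z in(.066,.086):print(z,"net",f(atz("top",(405.5,216.8),z)))
im=cv2.imread("pics/top0.png").astype(int);g=im.max(2);m=np.zeros_like(g,bool);m[200:240,385:428]=g[200:240,385:428]<60
n,lab,st,ce=cv2.connectedComponentsWithStats(m.astype(np.uint8));
for i in range(1,n):
    if st[i,4]>15:
        print(st[i],ce[i]);pts=np.argwhere(lab==i)[:,::-1]
        for z in(.05,.086):
            Q=np.array([f(atz("top",p,z)) for p in pts]);print(z,"x",np.percentile(Q[:,0],[2,98]),"y",np.percentile(Q[:,1],[2,98]))
s=get_calibration("scene")
for l,p,z in(("strike",(248.9,222.3),.1095),("hinge",(186.7,265.4),.1),("cheeks",(219,250.8),.086),("nest",(218.1,266.1),.03)):print(l,f(atz("scene",p,z)))
for l,p,z in(("strike",(377,221.1),.1095),("hinge",(434.9,214.5),.1),("nest",(402,218.4),.03)):print(l,f(atz("top",p,z)))
E
python3 to.py .5525 .0136 .08 97.1
```

```text
0.066 net [ 4.4 -2.3]
0.086 net [4.1 2.3]
[408 209  10  17  88] [412.14772727 217.40909091]
0.05 x [-22.404  22.73 ] y [-36.426 -16.248]
0.086 x [-22.03  21.73] y [-27.226  -7.648]
[392 212   9  16  73] [395.61643836 219.98630137]
0.05 x [-22.18   23.404] y [16.788 32.356]
0.086 x [-21.824  22.404] y [24.388 39.512]
strike [ 4.8 89. ]
hinge [  7.2 -86.2]
cheeks [ 8.9 -5.7]
nest [ -3.2 -10.2]
strike [ 4.7 90.4]
hinge [ -3. -80.]
nest [1.7 0.9]
t 20.35 p [0.533  0.0114 0.119 ] yaw 97.05 zaxis [-0.  0. -1.] F [ 0.   0.3 -0.3] w 94.0 ff 0.0
q [-11.   2. 109.   0.  69. -18.]
spin units first -0.006 then tool [-0.0002  0.0196  0.039 ] dist 0.044
```

Emit:
play_rows(
  plan=[
    [0,0.0195,0,0,1],
    [0,0,0.02,0,1],
    [0,0,0.02,0,1],
    [0,0,0.02,0,1],
    [0,0,0.02,0,1],
    [0,0,0.02,0,1],
    [0,0,0.017,0,1],
    [0,0,0.01,0,1],
    [0,0,0,0,1],
    [0,0,0,0,1],
  ],
)

```text
time_s: 21.35
tool_pos: [0.5528, 0.0137, -0.0074]
tool_rot: [0.662, 0.749, 0.0, 0.0]
force: [-0.3, -0.1, -0.3]
grip_width: 1.003
finger_force: 0.0
```

```bash
python3 to.py .5525 .0136 -.008 97.1
```

```text
t 21.35 p [ 0.5528  0.0137 -0.0074] yaw 97.08 zaxis [ 0.001 -0.    -1.   ] F [-0.3 -0.1 -0.3] w 94.3 ff 0.0
q [-10.  15. 109.   0.  55. -17.]
spin units first -0.003 then tool [-0.0001 -0.0004  0.0006] dist 0.001
```

Close gently on the ends, then lift 60 mm.

Emit:
play_rows(
  plan=[
    [0,0,0,0,0.6],
    [0,0,0,0,0.4],
    [0,0,0,0,0.3],
    [0,0,0,0,0.2],
    [0,0,0,0,-1],
    [0,0,0,0,-1],
    [0,0,0,0,-1],
  ],
  force=35,
)

```text
time_s: 22.05
tool_pos: [0.5527, 0.0137, -0.0076]
tool_rot: [0.662, 0.749, 0.0, 0.0]
force: [0.3, -0.2, 0.8]
grip_width: 0.633
finger_force: 34.9
```

Emit:
play_rows(
  plan=[
    [0,0,-0.01,0,-1],
    [0,0,-0.03,0,-1],
    [0,0,-0.04,0,-1],
    [0,0,-0.04,0,-1],
    [0,0,-0.02,0,-1],
    [0,0,0,0,-1],
  ],
)

```text
time_s: 22.65
tool_pos: [0.5545, 0.0135, 0.1358]
tool_rot: [0.662, 0.749, 0.002, 0.003]
force: [0.1, 0.4, -3.3]
grip_width: 0.637
finger_force: 34.9
```

```bash
python3 to.py .511 -.215 .14 97.3
```

```text
t 22.65 p [0.5545 0.0135 0.1358] yaw 97.09 zaxis [ 0.006 -0.001 -1.   ] F [ 0.1  0.4 -3.3] w 59.9 ff 34.94832778349519
q [-10.   3. 106.   0.  71. -17.]
spin units first -0.026 then tool [-0.2211 -0.0721 -0.0042] dist 0.233
```

Emit:
play_rows(
  plan=[
    [-0.037,-0.012,0,-0.026,-1],
    [-0.037,-0.012,0,0,-1],
    [-0.037,-0.012,0,0,-1],
    [-0.037,-0.012,0,0,-1],
    [-0.037,-0.012,0,0,-1],
    [-0.036,-0.012,0,0,-1],
    [0,0,0,0,-1],
    [0,0,0,0,-1],
    [0,0,0,0,-1],
  ],
)

```text
time_s: 23.55
tool_pos: [0.5082, -0.2131, 0.1306]
tool_rot: [0.66, 0.751, -0.0, -0.001]
force: [0.5, 0.1, -3.3]
grip_width: 0.634
finger_force: 34.9
```

```bash
python3 to.py .511 -.215 .09 97.3
```

```text
t 23.55 p [ 0.5082 -0.2131  0.1306] yaw 97.33 zaxis [-0.002  0.002 -1.   ] F [ 0.5  0.1 -3.3] w 59.6 ff 34.94834555312991
q [-35.   4. 106.   0.  71. -42.]
spin units first 0.004 then tool [-0.0022  0.0026  0.0406] dist 0.041
```

Emit:
play_rows(
  plan=[
    [-0.002,0.0025,0,0,-1],
    [0,0,0.02,0,-1],
    [0,0,0.015,0,-1],
    [0,0,0.008,0,-1],
    [0,0,0,0,-1],
    [0,0,0,0,-1],
  ],
)

```text
time_s: 24.15
tool_pos: [0.5118, -0.2161, 0.0892]
tool_rot: [0.661, 0.751, 0.0, 0.0]
force: [-0.2, 0.5, -1.6]
grip_width: 0.638
finger_force: 34.9
```

Emit:
play_rows(
  plan=[
    [0,0,0.004,0,-1],
    [0,0,0.004,0,-1],
    [0,0,0.003,0,-1],
    [0,0,0,0,-1],
  ],
)

```text
time_s: 24.55
tool_pos: [0.5112, -0.216, 0.0775]
tool_rot: [0.661, 0.751, -0.0, -0.0]
force: [0.8, 0.1, -3.2]
grip_width: 0.636
finger_force: 34.9
```

```bash
python3 to.py .511 -.215 .0224 97.3
```

```text
t 24.55 p [ 0.5112 -0.216   0.0775] yaw 97.28 zaxis [-0.001  0.001 -1.   ] F [ 0.8  0.1 -3.2] w 59.8 ff 34.948321022093296
q [-35.   8. 107.   0.  65. -42.]
spin units first -0.002 then tool [ 0.0011 -0.0001  0.0551] dist 0.055
```

Emit:
play_rows(
  plan=[
    [0.001,0,0.003,0,-1],
    [0,0,0.003,0,-1],
    [0,0,0.003,0,-1],
    [0,0,0.003,0,-1],
    [0,0,0,0,-1],
  ],
)

```text
time_s: 25.05
tool_pos: [0.5111, -0.215, 0.0654]
tool_rot: [0.661, 0.751, -0.0, -0.001]
force: [-0.0, -0.3, -2.2]
grip_width: 0.633
finger_force: 34.9
```

Emit:
play_rows(
  plan=[
    [0,0,0.004,0,-1],
    [0,0,0.004,0,-1],
    [0,0,0.004,0,-1],
    [0,0,0,0,-1],
  ],
)

```text
time_s: 25.45
tool_pos: [0.5109, -0.2149, 0.0532]
tool_rot: [0.661, 0.751, -0.0, -0.001]
force: [0.1, 1.0, -2.9]
grip_width: 0.634
finger_force: 34.9
```

No lateral force, so it has entered cleanly. I'll go on down to the floor, expected at a reported z of about 0.022.

Emit:
play_rows(
  plan=[
    [0,0,0.005,0,-1],
    [0,0,0.005,0,-1],
    [0,0,0.005,0,-1],
    [0,0,0.005,0,-1],
    [0,0,0.004,0,-1],
    [0,0,0,0,-1],
  ],
)

```text
time_s: 26.05
tool_pos: [0.5109, -0.2149, 0.0292]
tool_rot: [0.661, 0.751, -0.0, -0.001]
force: [-1.1, 0.5, -2.4]
grip_width: 0.637
finger_force: 34.9
```

Emit:
play_rows(
  plan=[
    [0,0,0.003,0,-1],
    [0,0,0.003,0,-1],
    [0,0,0,0,-1],
  ],
)

```text
time_s: 26.35
tool_pos: [0.5112, -0.2151, 0.0236]
tool_rot: [0.661, 0.751, -0.0, -0.0]
force: [0.3, -0.1, -4.0]
grip_width: 0.636
finger_force: 34.9
```

Emit:
play_rows(
  plan=[
    [0,0,0.0015,0,-1],
    [0,0,0,0,-1],
  ],
)

```text
time_s: 26.55
tool_pos: [0.5114, -0.2152, 0.0225]
tool_rot: [0.661, 0.751, 0.0, -0.0]
force: [-0.6, 0.4, -3.1]
grip_width: 0.637
finger_force: 34.9
```

Emit:
play_rows(
  plan=[
    [0,0,0.0015,0,-1],
    [0,0,0,0,-1],
  ],
)

```text
time_s: 26.75
tool_pos: [0.5116, -0.2153, 0.0224]
tool_rot: [0.661, 0.751, -0.0, -0.0]
force: [-4.3, 2.4, 4.8]
grip_width: 0.637
finger_force: 34.9
```

Seated on the nest floor. Next I release, rise, close the fingers and go over behind the lid.

Emit:
play_rows(
  plan=[
    [0,0,-0.001,0,0.6],
    [0,0,0,0,0.8],
    [0,0,0,0,0.8],
    [0,0,-0.01,0,0.8],
    [0,0,-0.03,0,0.8],
    [0,0,-0.05,0,0.6],
    [0,0,-0.05,0,0],
    [0,0,-0.05,0,-1],
    [0,0,-0.05,0,-1],
    [0,0,-0.04,0,-1],
    [0,0,0,0,-1],
    [0,0,0,0,-1],
  ],
  force=20,
)

```text
time_s: 27.95
tool_pos: [0.5118, -0.2154, 0.3035]
tool_rot: [0.661, 0.751, 0.0, 0.001]
force: [-1.0, -0.5, -1.3]
grip_width: 0.336
finger_force: 0.0
```

```bash
python3 to.py .535 -.4035 .27 97.3; python3 - <<'E'
from h import *
th=np.radians(7.3);ux=np.array([np.cos(th),np.sin(th),0]);uy=np.array([-ux[1],ux[0],0]);C=np.array([.511,-.215,.0])
cv2.imwrite("pics/scene9.png",camera("scene"))
camera("top")
for n in("scene","top"):
  for l in("lid_pad","module_mid"):print(n,l,[(round(d["conf"],2),np.round(d["location"],1).tolist()) for d in nets.mark_of(l,n)])
print("nest mid exp",proj("scene",C+[0,0,.06]),proj("top",C+[0,0,.06]))
for t in(1.65,1.75,1.85,1.95):
  y,z=-.085+.149*np.cos(t)-.01*np.sin(t),.1+.149*np.sin(t)+.01*np.cos(t)
  print(t,proj("scene",C+y*uy+[0,0,z]),proj("top",C+y*uy+[0,0,z]))
E
```

```text
t 27.95 p [ 0.5118 -0.2154  0.3035] yaw 97.29 zaxis [ 0.002 -0.002 -1.   ] F [-1.  -0.5 -1.3] w 31.6 ff 0.0
q [-35.  -3.  95.   0.  88. -42.]
spin units first -0.001 then tool [-0.1895 -0.0009  0.0335] dist 0.192
scene lid_pad [(0.64, [151.3, 220.4]), (0.33, [249.8, 223.3])]
scene module_mid [(0.94, [376.5, 156.9]), (0.86, [355.8, 177.5]), (0.84, [223.9, 256.9]), (0.73, [458.8, 198.5])]
top lid_pad []
top module_mid [(0.7, [189.4, 258.0]), (0.61, [228.5, 244.6]), (0.56, [400.7, 216.6]), (0.55, [191.7, 150.5])]
nest mid exp [220.45406593 255.62492913] [404.55680554 218.47670396]
1.65 [158.78764216 215.09229906] [462.28569319 208.51309684]
1.75 [152.03886242 219.9687607 ] [467.45622182 207.6924994 ]
1.85 [145.56827005 225.43254141] [472.22759329 206.94187827]
1.95 [139.47979788 231.4150429 ] [476.53961047 206.27071765]
```

Emit:
play_rows(
  plan=[
    [-0.04,0,0,0,-1],
    [-0.04,0,0,0,-1],
    [-0.04,0,0,0,-1],
    [-0.04,0,0,0,-1],
    [-0.03,0,0,0,-1],
    [0,0,0,0,-1],
    [0,0,0.03,0,-1],
    [0,0,0.03,0,-1],
    [0,0,0.03,0,-1],
    [0,0,0.012,0,-1],
    [0,0,0,0,-1],
  ],
)

```text
time_s: 29.35
tool_pos: [0.5347, -0.4019, 0.1976]
tool_rot: [0.66, 0.751, 0.0, -0.002]
force: [-0.7, -0.1, -0.8]
grip_width: 0.002
finger_force: 0.0
```

```bash
python3 to.py .511 -.215 .201 97.3
```

```text
t 29.35 p [ 0.5347 -0.4019  0.1976] yaw 97.33 zaxis [-0.003  0.004 -1.   ] F [-0.7 -0.1 -0.8] w 0.1 ff 0.0
q [-47.  16.  85.   0.  80. -54.]
spin units first 0.003 then tool [ 0.1884  0.0002 -0.0034] dist 0.188
```

Emit:
play_rows(
  plan=[
    [0.02,0,0,0,-1],
    [0.02,0,0,0,-1],
    [0.015,0,0,0,-1],
    [0.012,0,0,0,-1],
    [0.012,0,0,0,-1],
    [0.012,0,0,0,-1],
    [0.012,0,0,0,-1],
    [0.012,0,0,0,-1],
    [0.012,0,0,0,-1],
  ],
)

```text
time_s: 30.25
tool_pos: [0.5191, -0.2766, 0.1996]
tool_rot: [0.661, 0.751, -0.0, -0.001]
force: [0.6, -0.7, -1.1]
grip_width: 0.008
finger_force: 0.4
```

```bash
python3 to.py .511 -.215 .201 97.3
```

```text
t 30.25 p [ 0.5191 -0.2766  0.1996] yaw 97.29 zaxis [-0.001  0.001 -1.   ] F [ 0.6 -0.7 -1.1] w 0.7 ff 0.36218618595739827
q [-39.   5.  97.  -0.  78. -46.]
spin units first -0.001 then tool [ 0.0621 -0.0002 -0.0014] dist 0.062
```

Emit:
play_rows(
  plan=[
    [0.012,0,0,0,-1],
    [0.012,0,0,0,-1],
    [0.012,0,0,0,-1],
    [0.012,0,0,0,-1],
    [0.01,0,0,0,-1],
    [0,0,0,0,-1],
  ],
)

```text
time_s: 30.85
tool_pos: [0.5121, -0.2189, 0.2001]
tool_rot: [0.66, 0.751, 0.0, -0.0]
force: [-0.0, -0.0, 0.7]
grip_width: 0.005
finger_force: 0.0
```

```bash
python3 to.py .511 -.215 .201 97.3; cat > lid.py <<'E'
from h import *
th=np.radians(7.3);uy=np.array([-np.sin(th),np.cos(th),0]);C=np.array([.511,-.215,.0])
for n in("scene","top"):
  camera(n);print(n,[(round(d["conf"],2),np.round(d["location"],1).tolist()) for d in nets.mark_of("lid_pad",n)])
for t in(0,.1,.4,.7,.9,1.,1.1,1.2,1.3):
  y,z=-.085+.149*np.cos(t)-.01*np.sin(t),.1+.149*np.sin(t)+.01*np.cos(t)
  print(t,proj("scene",C+y*uy+[0,0,z]).round(1),proj("top",C+y*uy+[0,0,z]).round(1))
E
python3 lid.py
```

```text
t 30.85 p [ 0.5121 -0.2189  0.2001] yaw 97.37 zaxis [ 0.  0. -1.] F [-0.  -0.   0.7] w 0.4 ff 0.0
q [-35.   0. 102.   0.  78. -42.]
spin units first 0.009 then tool [ 0.004  -0.0005 -0.0009] dist 0.004
scene [(0.72, [221.1, 248.9]), (0.71, [216.3, 200.5]), (0.43, [377.5, 170.8])]
top [(0.69, [403.4, 217.2])]
0 [239.4 226.3] [386.4 221.2]
0.1 [238.  221.9] [388.  220.9]
0.4 [230.8 210.5] [395.8 219.5]
0.7 [218.8 202.8] [408.3 217.4]
0.9 [208.4 200.4] [418.6 215.6]
1.0 [202.6 200.1] [424.3 214.7]
1.1 [196.4 200.5] [430.1 213.7]
1.2 [189.9 201.5] [436.1 212.7]
1.3 [183.1 203.3] [442.1 211.8]
```

Emit:
play_rows(
  plan=[
    [0,0,-0.02,0,-1],
    [0,0,0,0,-1],
    [0,0,0,0,-1],
    [0,0,0,0,-1],
    [0,0,0,0,-1],
    [0.02,0,0,0,-1],
    [0.02,0,0,0,-1],
    [0.02,0,0,0,-1],
    [0.007,0,0,0,-1],
    [0,0,0,0,-1],
    [0,0,0,0,-1],
    [0,0,0,0,-1],
  ],
)

```text
time_s: 32.25
tool_pos: [0.5037, -0.1541, 0.2201]
tool_rot: [0.661, 0.751, -0.0, 0.0]
force: [-0.8, -0.9, -0.3]
grip_width: 0.004
finger_force: 0.0
```

```bash
python3 lid.py|head -4; python3 - <<'E'
import numpy as np
th=np.radians(7.3);print(np.array([.511,-.215])+.063*np.array([-np.sin(th),np.cos(th)]))
E
python3 to.py .503 -.1525 .11 97.3
```

```text
scene [(0.71, [239.7, 221.0])]
top [(0.66, [388.4, 221.1])]
0 [239.4 226.3] [386.4 221.2]
0.1 [238.  221.9] [388.  220.9]
[ 0.50299493 -0.15251065]
t 32.45 p [ 0.5036 -0.1542  0.22  ] yaw 97.25 zaxis [-0.  0. -1.] F [-0.1  0.4 -0.3] w 0.3 ff 0.0
q [-29.  -5. 105.  -0.  80. -37.]
spin units first -0.006 then tool [ 0.0017 -0.0004  0.11  ] dist 0.11
```

Emit:
play_rows(
  plan=[
    [0.001,0,0.03,0,-1],
    [0,0,0.03,0,-1],
    [0,0,0.03,0,-1],
    [0,0,0.02,0,-1],
    [0,0,0.005,0,-1],
    [0,0,0,0,-1],
    [0,0,0,0,-1],
  ],
)

```text
time_s: 33.15
tool_pos: [0.5044, -0.1533, 0.1065]
tool_rot: [0.661, 0.751, 0.0, 0.001]
force: [0.2, -0.8, -0.3]
grip_width: 0.003
finger_force: 0.0
```

Emit:
play_rows(
  plan=[
    [0,0,0.003,0,-1],
    [0,0,0.003,0,-1],
    [0,0,0.003,0,-1],
    [0,0,0,0,-1],
  ],
)

```text
time_s: 33.55
tool_pos: [0.5038, -0.1528, 0.0964]
tool_rot: [0.661, 0.751, 0.0, 0.0]
force: [1.1, 0.4, 1.2]
grip_width: 0.005
finger_force: 0.5
```

Contact. Pressing on slowly.

Emit:
play_rows(
  plan=[
    [0,0,0.003,0,-1],
    [0,0,0.002,0,-1],
    [0,0,0,0,-1],
  ],
)

```text
time_s: 33.85
tool_pos: [0.5038, -0.1524, 0.0924]
tool_rot: [0.661, 0.751, 0.0, -0.0]
force: [-2.7, 3.8, 8.8]
grip_width: 0.004
finger_force: 4.3
```

Emit:
play_rows(
  plan=[
    [0,0,0.002,0,-1],
    [0,0,0.002,0,-1],
    [0,0,0,0,-1],
  ],
)

```text
time_s: 34.15
tool_pos: [0.5034, -0.1526, 0.087]
tool_rot: [0.661, 0.751, -0.0, 0.0]
force: [0.1, -0.4, -0.9]
grip_width: 0.004
finger_force: 0.0
```

Emit:
play_rows(
  plan=[
    [0,0,0.002,0,-1],
    [0,0,0.002,0,-1],
    [0,0,0,0,-1],
  ],
)

```text
time_s: 34.45
tool_pos: [0.503, -0.1526, 0.0824]
tool_rot: [0.661, 0.751, -0.0, -0.001]
force: [-0.0, 0.2, -0.7]
grip_width: 0.003
finger_force: 0.0
```

Emit:
play_rows(
  plan=[
    [0,0,0.0015,0,-1],
    [0,0,0.0015,0,-1],
    [0,0,0,0,-1],
  ],
)

```text
time_s: 34.75
tool_pos: [0.5035, -0.1528, 0.081]
tool_rot: [0.661, 0.751, -0.0, -0.0]
force: [-2.8, 1.4, 6.3]
grip_width: 0.007
finger_force: 3.3
```

Emit:
play_rows(
  plan=[
    [0,0,-0.02,0,-1],
    [0,0,-0.05,0,-1],
    [0,0,-0.05,0,-1],
    [0,0,-0.05,0,-1],
    [-0.03,-0.03,-0.02,0,-1],
    [-0.03,-0.03,0,0,-1],
    [-0.03,-0.04,0,0,-1],
    [0,-0.04,0,0,-1],
    [0,-0.04,0,0,-1],
    [0,0,0,0,-1],
    [0,0,0,0,-1],
  ],
)

```text
time_s: 35.85
tool_pos: [0.3361, -0.2651, 0.2702]
tool_rot: [0.661, 0.75, 0.0, 0.001]
force: [1.1, 0.1, -0.2]
grip_width: 0.004
finger_force: 0.0
```

```bash
python3 to.py; python3 lid.py|head -4; python3 - <<'E'
from h import *
a=camera("scene");b=camera("top");
o=np.zeros((400,800,3),np.uint8);o[:,:400]=cv2.resize(a[185:325,150:290],(400,400),interpolation=3);o[:286,400:]=cv2.resize(b[170:270,345:485],(400,286),interpolation=3);cv2.imwrite("pics/end.png",o)
for n in("scene","top"):
  for l in("strike","unit_flat_mid","unit_low_mid"):print(n,l,[(round(d["conf"],2),np.round(d["location"],1).tolist()) for d in nets.mark_of(l,n)])
E
```

```text
t 35.85 p [ 0.3361 -0.2651  0.2702] yaw 97.2 zaxis [ 0.001 -0.001 -1.   ] F [ 1.1  0.1 -0.2] w 0.4 ff 0.0
q [-54. -21. 113.   0.  88. -61.]
scene [(0.84, [236.6, 226.7])]
top [(0.82, [389.0, 220.3]), (0.64, [254.6, 165.9])]
0 [239.4 226.3] [386.4 221.2]
0.1 [238.  221.9] [388.  220.9]
scene strike [(0.88, [249.2, 222.9]), (0.74, [241.1, 225.1])]
scene unit_flat_mid [(0.55, [402.4, 172.9])]
scene unit_low_mid [(0.83, [393.5, 194.1])]
top strike [(0.7, [379.1, 222.7])]
top unit_flat_mid [(0.62, [226.9, 185.7])]
top unit_low_mid [(0.63, [252.8, 167.0]), (0.6, [234.0, 198.8])]
```

View pics/end.png

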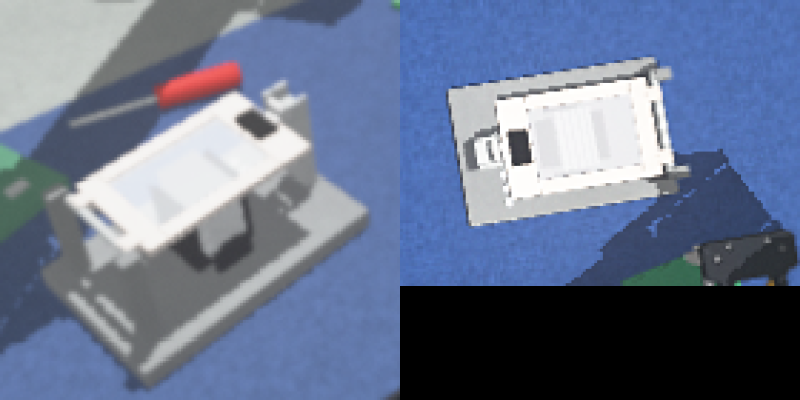

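The lid is shut and level, with the pad at scene pixel (237,227) as expected for 0 rad. It resisted a second press at shut height, and the ribbed module shows under the window in the nest. The robot is clear, so I'm handing in.

```bash
python3 -c "
from bench import finish_job; print(finish_job())"
```

```text
the job is handed in; nothing more can be done
None
```

I handed the job in at about 36 s: the ribbed module sits on the nest floor and the lid is shut with its latch apparently snapped in (it gave way under the press, then held at shut height), after one failed first grasp that closed on top of the ribs because the reported tool height reads about 29 mm too low; that attempt barely moved the module, and the other two units did not shift.

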